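Hang the parts tray on the bench rail by its keyholes

ROBOT

A 7-joint arm with a two-finger parallel gripper is mounted at the origin on a cart in front of the work surface, level with it; the furniture and walls round the work are solid. World frame = base frame: x ahead of the robot, y to its left, z up, the work surface at z = 0. Lengths are in m, angles in rad, forces in N, time in s.
With the tool pointing down it reaches from about 0.35 to 0.9 m from the base axis. Payload 8.1 kg.
Tool frame: the origin (TCP) lies midway between the tips of the shut fingers; the grasp point (between the pads) lies 19 mm behind it; z points along the fingers, y is the line along which they close (so a half turn about z gives the same grasp; the last joint's range is limited). The gripper opens to 92 mm and grips with 3 to 60 N. Pads are 19 mm wide; open, the fingers measure 130 mm over their backs; the gripper's body (75 mm by 190 mm) begins 47 mm behind the grasp point.
Start: joints at [-1.449, 0.434, 0.025, 1.573, -0.012, 1.134, -0.075], TCP at [0.139, 0.609, 0.227] pointing down, gripper open.
Joint ranges: [-2.62, 2.62], [-0.44, 2.09], [-1.27, 1.32], [0.08, 2.57], [-1.32, 4.46], [0.12, 2], [-2.74, 2.74]. Speed limits (rad/s): [2.22, 2.22, 3.01, 3.01, 3.14, 3.14, 3.14].

INTERFACE

Orientations are given as a rotation vector (axis times angle).
In Python, from cell import arm gives the robot as it stands.
- The arm moves only by the tool carry_out, never from a script. Its arguments are lists of equal length, an entry for each row: "claw": the finger opening in cm, from 0 to 9.18; "delta_pos": the shift along the tool's x, y, z in cm, a list of three; "angular": the turn, a rotation vector about the tool's x, y, z in rad, a list of three. In form: {"claw": [claw, ...], "delta_pos": [[dx, dy, dz], ...], "angular": [[ax, ay, az], ...]}. A call has 1 to 20 rows; each row shifts and turns the commanded pose from where the row before left it, along the tool's axes as they then stand; what a row does not reach is not made up. A row lasts 1/10 s, in which the tool goes at most 50 mm and 8.59 degrees, less where a joint would pass 70% of its speed; a pose out of reach is approached as far as the arm can. A call with a gripper value outside its range is refused whole. The fingers move at their own pace and stop on an object; "force" is the grip in N (left out, the last holds). Time passes only in rows, so rows that do not move let the fingers close. It gives the time, the measured TCP pose, the force, the opening and the grip force at its end, in the units of the state.
- arm.observe(): the state, without advancing time (a new reading comes with each control period).
- arm.get_image(name): name is "scene" or "top" or "wrist"; returns a dict with "frame" (400x640x3 uint8, red, green, blue), "mtx" (3x3 intrinsics, pixels), "T" (4x4, takes a point from camera to world coordinates). Camera axes: x right, y down, z forward; pixel columns grow to the right and rows downward; lengths in m; the calibration is good to about 2 mm. A picture is of the moment at which its call begins. There is no depth.
- arm.sign_off(): hands the job in; it is judged then, once.
Trained networks look in a picture, given as the dict that the camera call returned (one of the last four; its "shot" number tells which), for a name from the list of things; names that differ only in an ending like _2 or _b are one class to them, and where a whole thing is asked for, a point or a joint stands for the part that bears it (a point fixed in the world has none). Each returns a list of dicts, best first, with "conf" (0 to 1); they miss things now and then, are a little off and sometimes report something else, mostly with a low value. They report only what shows in the picture. A call takes as long as a camera call. They do not tell look-alikes from the thing itself.
- arm.look_for(label, picture): "centre" ([column, row] as shares, 0 to 1, of the picture: columns of its width, rows of its height, amid what is visible of it).
- arm.trace(label, picture): "region" (400x640 bool, what is visible of it) and "centre" ([column, row] as shares, 0 to 1, of the picture: columns of its width, rows of its height, amid what is visible of it).
- arm.place_of(label, picture): "centre" ([column, row] as shares, 0 to 1, of the picture: columns of its width, rows of its height: a listed point, or the origin of a listed thing).
The state is a dict: "clock": time; "joints": joint angles; "dq": joint speeds; "joint_efforts": joint torques, N m; "position": TCP position; "ee_rot": TCP orientation; "force": force on the tool from outside, world axes, zero at the start; "ft_torque": the same for the moment, N m; "width": opening from 0.0 (shut) to 1.0 (fully open); "gripper_force": force on a finger pad.
Only numpy, scipy, OpenCV 4.12 (cv2) and the standard library are available. Lean on these libraries where they do the work, as an engineer would, in place of code of your own. Each camera call takes 0.05 s, during which the arm holds its last target. There are 200 camera calls.

TASK

Hang the blue parts tray on the aluminium rail: hold it by its black grip, pass its two keyholes over the two black screw heads that stand out of the rail's upper slot, then press it straight down until it is fully home on the screws, and let go. The screws are clamped somewhere near the middle of the rail, not exactly at the mark, so feel for them and never force the tray hard against the rail. Leave the other things on the bench where they are.

Things in the scene. Friction and masses are not known exactly. Their poses are not given: they have to be found in the camera images.
- tray: Blue sheet-steel tray, 0.22 to 0.35 kg, standing on the bench. Trough 140 wide (y), 56 deep (x), 30 high; behind it an upright back plate 140 wide, 3 thick, 88 high, with a black grip on its top edge. Origin: centre of the underside; x points from the front to the back plate, z up. The plate's rear face is at x = +28.
- tray_grip (a point): Where to hold the tray: in the black rubber grip, at tray x = 26.5, y = 0, 110 above the underside. The grip is 60 wide (y), 10 thick (x) and spans heights 88 to 122; hold it from above, fingers in front and behind (closing along the tray's x). Axes as the tray's.
- tray_entry (a point): Midway between the entry holes of the two keyholes, on the plate's rear face (tray x = 28, y = 0), 48 above the underside. The keyholes are at y = -40 and +40: entry hole 18 wide with a round foot at height 38, tapering above height 50 into a slot 9 wide (from 58 up) that ends at 67.5. The heads go in 45 to 50 above the underside. Axes as the tray's.
- tray_seat (a point): On the plate's rear face midway between the tops of the keyhole slots (tray x = 28, y = 0), 64 above the underside: level with the screws when the tray is fully home, 16 below its entry level. Here is a 9 mm hole into which the rail's spring ball drops at home. Axes as the tray's.
- rail: Aluminium profile rail, fixed, 360 long (y), 40 deep, from 90 to 170 above the bench; its two posts stand behind it, no higher. Origin: on the bench under the middle of its front face (the face is at x = 0); x points away from the robot into the rail, y along it. Never load it with more than about 40 N.
- rail_mark (a point): On the rail's front face at mid-length, 150 high, in the upper slot; axes as the rail's. Two black screws 80 apart stand here in a clamped strip whose middle is up to 28 to either side along y (not tracked; it does not move). Heads 14 in diameter, 5 thick, undersides 6 off the face, so they stand out 11; shanks 7 in diameter.
- rail_ball (a point): Point 3 in front of rail_mark: tip of the spring ball midway between the screws if they stood centred (it shifts with them, untracked). It stands out 3; 4 to 7 N push it in, and its friction can hold up a tray that is not pressed down. Plate play: behind the heads 3 in depth; shank to hole edge 5.5 sideways in the entry holes, 1 in the slots. All stops are rigid; if the slide catches, wiggle it.
- mug: Bystander: white mug, 91 high (mm), lying on the bench; origin at the middle of its underside.
- count_pad: Bystander: blue notebook, 148 x 109 x 14 (mm), lying on the bench; origin at the middle of its underside.
- marker_pen: Bystander: black and white marker pen, 135 long (mm), lying on the bench; origin at the middle of its underside.
- scissors: Bystander: scissors with blue handles, 199 long (mm), lying on the bench; origin at the middle of its underside.
- block_a: Bystander: light grey setting block with two holes, 32 x 50 x 22 (mm), lying on the bench; origin at the middle of its underside.
- screwdriver_a: Bystander: screwdriver with orange handle, 195 long (mm), lying on the bench; origin at the middle of its underside.
- screwdriver_b: Bystander: screwdriver with blue handle, 177 long (mm), lying on the bench; origin at the middle of its underside.
Things that resemble listed ones, but are neither listed nor needed, are in the scene too. Several things have the shape of the tray; the one meant has the colours described above.

How it is judged:
By the outcome, as a careful person would: the job done as asked, in the order asked, and still so for the second after the job is handed in, with the robot touching nothing.
It also fails if it takes over 64 s, if anything falls off the work surface, if the arm or the gripper's body presses on something with over 40 N, if the wrist force passes 120 N, or if a joint passes its speed limit or range.

## Working session

There is one attempt and no reset: what is moved stays moved. The work goes in short steps, Python scripts to look and compute and a tool call to move; the robot and the scene stay as the last step left them, time stands still between calls to the robot, and variables do not carry over. Pictures are saved under pics/ and viewed, at most 10 in all, crops included, and the job is handed in when it is done.

Besides the shell and the picture viewer there is one more tool, called by a JSON object that holds its "api" and its "payload", one argument or row to a line. carry_out: Moves the arm, as the interface text tells. Its arguments: {"type":"object","properties":{"claw":{"type":"array","items":{"type":"number"}},"delta_pos":{"type":"array","items":{"type":"array","items":{"type":"number"}}},"angular":{"type":"array","items":{"type":"array","items":{"type":"number"}}},"force":{"type":"number"}},"required":["claw","delta_pos","angular"]}

```bash
mkdir -p pics; cat > h.py <<'E'
from cell import arm
import numpy as np, cv2
from scipy.spatial.transform import Rotation as R
def px(c): return np.array(c)*[640,400]
def ray(p,uv):
    d=np.linalg.inv(p["mtx"])@[uv[0],uv[1],1.]; T=np.array(p["T"]); return T[:3,3],T[:3,:3]@(d/np.linalg.norm(d))
def tri(rays):
    A=np.zeros((3,3));b=np.zeros(3)
    for o,d in rays:
        M=np.eye(3)-np.outer(d,d);A+=M;b+=M@o
    return np.linalg.solve(A,b)
def atz(p,uv,z):
    o,d=ray(p,uv); return o+d*(z-o[2])/d[2]
def proj(p,X):
    T=np.array(p["T"]); c=T[:3,:3].T@(np.array(X)-T[:3,3]); u=np.array(p["mtx"])@c; return u[:2]/u[2]
def save(p,n): cv2.imwrite("pics/"+n+".png",p["frame"][...,::-1])
E
python3 - <<'E'
from h import *
np.set_printoptions(precision=4,suppress=True)
P={n:arm.get_image(n) for n in("scene","top","wrist")}
for n,p in P.items():
    save(p,n+"0"); print(n,np.array(p["T"])[:3].round(3).tolist(),p["mtx"][0][0])
for n in("scene","top"):
    for l in("tray","tray_grip","tray_entry","tray_seat","rail","rail_mark","rail_ball"):
        print(n,l,[(px(r["centre"]).round(1).tolist(),round(r["conf"],2)) for r in arm.place_of(l,P[n])])
cv2.imwrite("pics/both.png",np.vstack([P["scene"]["frame"],P["top"]["frame"]])[...,::-1][:, :])
print({k:np.round(v,3).tolist() for k,v in arm.observe().items()})
E
```

```text
scene [[0.826, -0.351, 0.441, 0.082], [-0.563, -0.518, 0.644, -0.753], [0.003, -0.78, -0.626, 0.776]] 374.3070424400777
top [[0.026, -0.988, 0.152, 0.325], [-1.0, -0.028, -0.014, -0.096], [0.018, -0.152, -0.988, 1.512]] 440.29229168965736
wrist [[0.222, 0.931, 0.29, 0.061], [0.975, -0.212, -0.067, 0.628], [-0.002, 0.297, -0.955, 0.383]] 304.01571666945716
scene tray [([249.8, 193.6], 0.92), ([288.6, 169.6], 0.84)]
scene tray_grip [([256.9, 168.5], 0.72), ([289.2, 134.8], 0.7)]
scene tray_entry [([292.6, 149.8], 0.89), ([259.1, 182.7], 0.64)]
scene tray_seat [([258.0, 176.6], 0.72), ([283.2, 147.7], 0.63)]
scene rail []
scene rail_mark [([337.1, 173.8], 0.56)]
scene rail_ball [([335.7, 173.2], 0.59)]
top tray [([205.9, 185.8], 0.95), ([226.7, 233.2], 0.66), ([296.1, 180.0], 0.24)]
top tray_grip [([217.9, 220.6], 0.98), ([196.5, 174.6], 0.9)]
top tray_entry [([198.0, 174.2], 0.94), ([228.7, 224.2], 0.79)]
top tray_seat [([199.1, 173.4], 0.78), ([226.2, 221.7], 0.72), ([339.0, 241.7], 0.4)]
top rail [([295.1, 179.8], 0.79)]
top rail_mark [([291.3, 174.2], 0.91), ([217.8, 220.0], 0.69), ([226.2, 223.6], 0.68)]
top rail_ball [([294.5, 174.3], 0.68)]
{'clock': 0.85, 'joints': [-1.449, 0.434, 0.025, 1.573, -0.012, 1.134, -0.075], 'dq': [-0.001, 0.0, 0.0, 0.0, 0.0, -0.001, -0.001], 'joint_efforts': [0.001, -66.763, 0.984, -31.48, -0.061, 0.033, 0.0], 'position': [0.139, 0.609, 0.227], 'ee_rot': [0.353, 3.122, 0.0], 'force': [-0.54, -0.203, 0.103], 'ft_torque': [-0.005, 0.054, 0.021], 'gripper_force': 0.0, 'width': 1.001}
```

View pics/scene0.png

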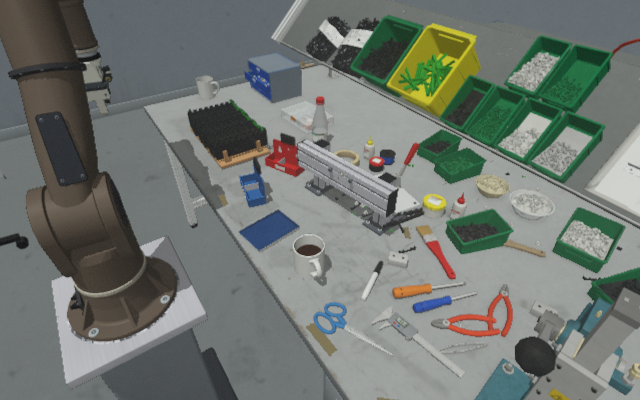

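View pics/top0.png

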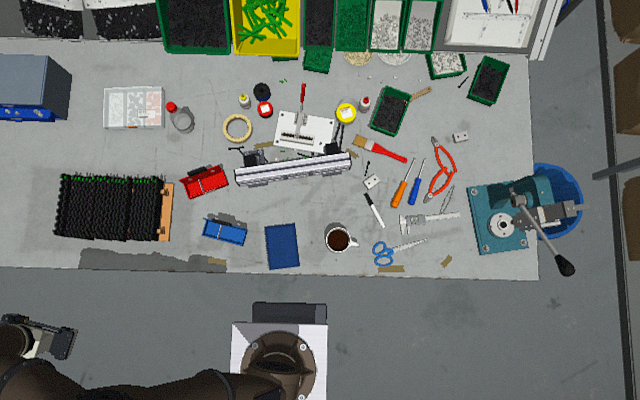

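The blue tray is at scene (253,188) and top (224,230). The only look-alike is the red tray at scene (285,157) and top (204,181), so I choose the blue one. The rail lies at top (293,168). I'll check both in a close crop and triangulate.

```bash
python3 - <<'E'
from h import *
np.set_printoptions(precision=4,suppress=True)
S=arm.get_image("scene");T=arm.get_image("top")
a=cv2.resize(S["frame"][130:230,230:430],(800,400),interpolation=cv2.INTER_CUBIC)[:300]
a=cv2.resize(S["frame"][130:235,225:425],None,fx=4,fy=4,interpolation=cv2.INTER_CUBIC)
b=cv2.resize(T["frame"][140:260,190:370],None,fx=4.4,fy=4.4,interpolation=cv2.INTER_CUBIC)
cv2.imwrite("pics/cs.png",a[...,::-1]);cv2.imwrite("pics/ct.png",b[...,::-1])
def near(p,l,c):
    r=[px(x["centre"]) for x in arm.place_of(l,p)]
    r=[x for x in r if np.linalg.norm(x-c)<25]
    return r[0] if r else None
for l,cs,ct in(("tray",(250,190),(224,230)),("tray_grip",(256,168),(220,221)),("tray_entry",(258,182),(228,224)),("tray_seat",(258,177),(226,222)),("rail",(337,190),(295,180)),("rail_mark",(337,174),(291,174)),("rail_ball",(337,174),(293,174))):
    u=near(S,l,cs);v=near(T,l,ct);print(l,u,v,tri([ray(S,u),ray(T,v)]) if u is not None and v is not None else None)
for n,p in(("S",S),("T",T)):
    for l in ("tray","rail"):
        for r in arm.trace(l,p):
            m=r["region"].astype(np.uint8); c=max(cv2.findContours(m,0,2)[0],key=cv2.contourArea)
            print(n,l,round(r["conf"],2),px(r["centre"]).round(),cv2.approxPolyDP(c,2.5,True)[:,0].tolist())
E
```

```text
tray [252.288 194.8  ] [226.432 233.48 ] [ 0.4428  0.1943 -0.0056]
tray_grip [257.088 166.   ] [216.128 218.6  ] [0.4821 0.2134 0.0853]
tray_entry [258.368 182.08 ] [225.984 224.4  ] [0.4689 0.1891 0.04  ]
tray_seat [259.584 178.8  ] [225.28 222.68] [0.4741 0.1894 0.0509]
rail None [296.576 178.68 ] None
rail_mark [337.024 173.4  ] [291.904 174.2  ] [ 0.6261 -0.0304  0.1408]
rail_ball [338.688 174.   ] None None
S tray 0.93 [255. 188.] [[256, 157], [253, 159], [254, 172], [240, 177], [250, 206], [264, 202], [264, 186]]
S tray 0.69 [290. 157.] [[283, 134], [279, 140], [273, 141], [274, 150], [268, 162], [297, 174], [302, 168], [297, 163], [293, 138]]
S rail 0.72 [255. 188.] [[255, 158], [254, 172], [240, 177], [249, 206], [264, 203], [263, 181]]
S rail 0.64 [354. 183.] [[296, 144], [299, 165], [313, 175], [305, 185], [307, 189], [320, 195], [336, 187], [372, 210], [363, 223], [377, 233], [388, 228], [384, 224], [404, 216], [402, 212], [399, 215], [395, 213], [398, 191], [395, 176], [389, 172], [378, 176], [366, 172], [333, 153], [330, 142], [324, 139], [303, 139]]
T tray 0.9 [203. 177.] [[222, 169], [218, 165], [201, 166], [188, 171], [179, 180], [188, 197], [192, 198], [226, 185]]
T tray 0.63 [224. 233.] [[205, 219], [203, 235], [235, 244], [243, 243], [245, 228], [220, 219]]
T tray 0.52 [374. 207.] [[365, 192], [367, 202], [383, 227]]
T rail 0.62 [288. 164.] [[351, 160], [349, 153], [338, 151], [332, 138], [324, 144], [319, 156], [311, 159], [266, 164], [260, 148], [245, 152], [244, 165], [234, 169], [233, 175], [239, 185], [255, 186], [293, 176], [339, 173], [349, 168]]
```

View pics/cs.png

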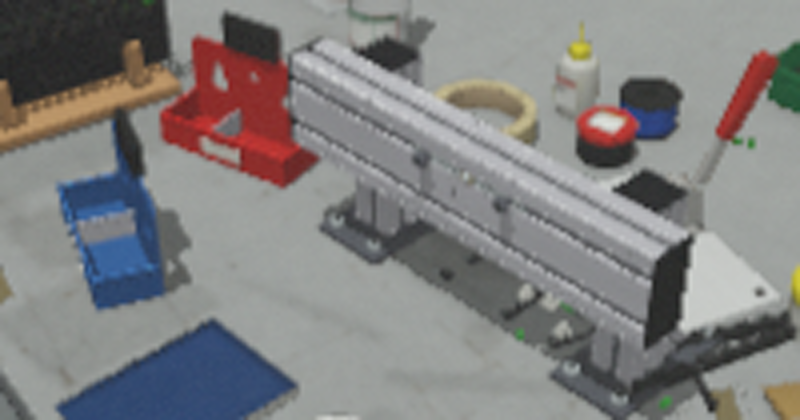

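View pics/ct.png

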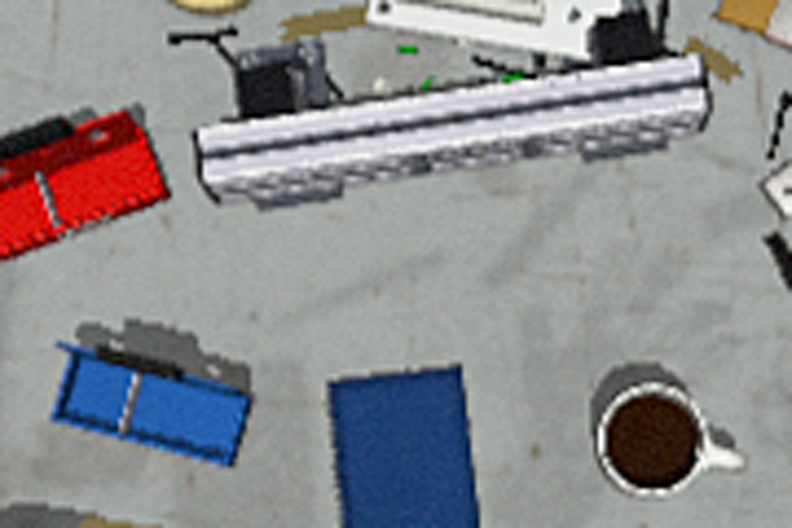

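The scene crop confirms the blue tray with its black grip. The screw heads show at scene (330.5,169.5) and (350.5,180.8), and in the top view near (286,177) and (311,173).

```bash
python3 - <<'E'
from h import *
np.set_printoptions(precision=4,suppress=True)
S=arm.get_image("scene");T=arm.get_image("top")
s=lambda u,v:(225+(u+.5)/4-.5,130+(v+.5)/4-.5); t=lambda u,v:(190+(u+.5)/4.4-.5,140+(v+.5)/4.4-.5)
for n,a,b in(("scrL",s(422,158),t(423,162)),("scrR",s(502,203),t(531,147)),):
    print(n,tri([ray(S,a),ray(T,b)]),atz(S,a,.15),atz(T,b,.15))
print("rail top back L,R",atz(T,t(199,131),.17),atz(T,t(702,57),.17), "S back? front edge", atz(S,s(291,62),.17),atz(S,s(650,263),.17),atz(S,s(690,235),.17))
print("grip top L,R (z.122)",atz(T,t(100,352),.122),atz(T,t(182,374),.122))
print("plate top L,R z.088",atz(T,t(58,343),.088),atz(T,t(252,390),.088))
print("trough front L,R z.03",atz(T,t(52,417),.03),atz(T,t(232,466),.03))
st=arm.observe();Rm=R.from_rotvec(st["ee_rot"]).as_matrix();print(Rm)
W=arm.get_image("wrist");print(Rm.T@(np.array(W["T"])[:3,3]-st["position"]),Rm.T@np.array(W["T"])[:3,:3])
E
```

```text
scrL [ 0.6157 -0.0112  0.1493] [ 0.6138 -0.0117  0.15  ] [ 0.6167 -0.0119  0.15  ]
scrR [ 0.6296 -0.0887  0.1493] [ 0.6284 -0.0893  0.15  ] [ 0.63  -0.089  0.15 ]
rail top back L,R [0.63   0.1458 0.17  ] [ 0.6949 -0.2093  0.17  ] S back? front edge [0.588  0.1301 0.17  ] [ 0.6506 -0.217   0.17  ] [ 0.6928 -0.2094  0.17  ]
grip top L,R (z.122) [0.4763 0.2165 0.122 ] [0.4621 0.1569 0.122 ]
plate top L,R z.088 [0.4858 0.2553 0.088 ] [0.4551 0.1111 0.088 ]
trough front L,R z.03 [0.4356 0.2705 0.03  ] [0.4021 0.1318 0.03  ]
[[-0.9748  0.223   0.    ]
 [ 0.223   0.9748  0.    ]
 [-0.      0.     -1.    ]]
[ 0.0807  0.0006 -0.1573] [[ 0.0009 -0.9548 -0.2972]
 [ 1.      0.0009  0.0002]
 [ 0.0001 -0.2972  0.9548]]
```

```bash
cat >> h.py <<'E'
def plan(target,yaw,n,settle=2,claw=9.18,start=None):
    """rows to take TCP to target; yaw = world angle of tool y (closing axis); tool points down"""
    import json
    st=arm.observe(); p0=np.array(st["position"]) if start is None else np.array(start[0])
    R0=R.from_rotvec(st["ee_rot"])
    Rt=R.from_matrix(np.array([[-np.sin(yaw),np.cos(yaw),0],[np.cos(yaw),np.sin(yaw),0],[0,0,-1.]]).T)
    if (Rt.as_matrix()[:,0]@[0,1,0])<0: print("flip?")
    w=(R0.inv()*Rt).as_rotvec()/n; d=(np.array(target)-p0)/n; rows=[];Rc=R0
    for i in range(n):
        rows.append((Rc.inv().apply(d)*100).round(2).tolist()); Rc=Rc*R.from_rotvec(w)
    rows+=[[0,0,0]]*settle
    print(json.dumps({"claw":[claw]*(n+settle),"delta_pos":rows,"angular":[w.round(4).tolist()]*n+[[0,0,0]]*settle}))
def at(): 
    st=arm.observe(); return st["clock"],np.round(st["position"],4),np.round(R.from_rotvec(st["ee_rot"]).as_matrix(),4)
E
python3 -c "
from h import *
plan([.469,.187,.25],-.23,16)"
```

```text
{"claw": [9.18, 9.18, 9.18, 9.18, 9.18, 9.18, 9.18, 9.18, 9.18, 9.18, 9.18, 9.18, 9.18, 9.18, 9.18, 9.18, 9.18, 9.18], "delta_pos": [[-2.6, -2.11, -0.15], [-2.79, -1.85, -0.15], [-2.96, -1.56, -0.15], [-3.1, -1.27, -0.15], [-3.21, -0.95, -0.15], [-3.29, -0.63, -0.15], [-3.33, -0.31, -0.15], [-3.35, 0.02, -0.15], [-3.33, 0.35, -0.15], [-3.28, 0.68, -0.15], [-3.2, 1.0, -0.15], [-3.08, 1.3, -0.15], [-2.94, 1.6, -0.15], [-2.77, 1.88, -0.15], [-2.57, 2.15, -0.15], [-2.35, 2.39, -0.15], [0, 0, 0], [0, 0, 0]], "angular": [[0.0, 0.0, 0.0985], [0.0, 0.0, 0.0985], [0.0, 0.0, 0.0985], [0.0, 0.0, 0.0985], [0.0, 0.0, 0.0985], [0.0, 0.0, 0.0985], [0.0, 0.0, 0.0985], [0.0, 0.0, 0.0985], [0.0, 0.0, 0.0985], [0.0, 0.0, 0.0985], [0.0, 0.0, 0.0985], [0.0, 0.0, 0.0985], [0.0, 0.0, 0.0985], [0.0, 0.0, 0.0985], [0.0, 0.0, 0.0985], [0.0, 0.0, 0.0985], [0, 0, 0], [0, 0, 0]]}
```

{"api": "carry_out", "payload": {
  "claw": [9,9,9,9,9,9,9,9,9,9,9,9,9,9,9,9,9,9],
  "delta_pos": [
    [-2.6,-2.1,-0.15],
    [-2.8,-1.85,-0.15],
    [-2.95,-1.55,-0.15],
    [-3.1,-1.25,-0.15],
    [-3.2,-0.95,-0.15],
    [-3.3,-0.65,-0.15],
    [-3.35,-0.3,-0.15],
    [-3.35,0,-0.15],
    [-3.35,0.35,-0.15],
    [-3.3,0.7,-0.15],
    [-3.2,1.0,-0.15],
    [-3.1,1.3,-0.15],
    [-2.95,1.6,-0.15],
    [-2.75,1.9,-0.15],
    [-2.55,2.15,-0.15],
    [-2.35,2.4,-0.15],
    [0,0,0],
    [0,0,0]
  ],
  "angular": [
    [0,0,0.0985],
    [0,0,0.0985],
    [0,0,0.0985],
    [0,0,0.0985],
    [0,0,0.0985],
    [0,0,0.0985],
    [0,0,0.0985],
    [0,0,0.0985],
    [0,0,0.0985],
    [0,0,0.0985],
    [0,0,0.0985],
    [0,0,0.0985],
    [0,0,0.0985],
    [0,0,0.0985],
    [0,0,0.0985],
    [0,0,0.0985],
    [0,0,0],
    [0,0,0]
  ]
}}

```text
clock: 3.8
position: [0.4701, 0.1864, 0.2508]
ee_rot: [-2.463, -1.95, -0.0]
force: [0.8, 1.2, 0.9]
width: 0.979
gripper_force: 0.0
```

```bash
python3 - <<'E'
from h import *
np.set_printoptions(precision=4,suppress=True)
print(*at())
W=arm.get_image("wrist");save(W,"w1")
for l in("tray","tray_grip","tray_entry","tray_seat","rail_mark"):
    print(l,[(px(r["centre"]).round(1).tolist(),round(r["conf"],2)) for r in arm.place_of(l,W)])
print("pred grip",proj(W,[.469,.187,.11]))
E
```

```text
3.8 [0.4701 0.1864 0.2508] [[ 0.2291  0.9734  0.0001]
 [ 0.9734 -0.2291  0.0002]
 [ 0.0002  0.0001 -1.    ]]
tray [([304.8, 169.5], 0.94), ([418.5, 83.6], 0.69)]
tray_grip [([326.7, 188.5], 0.88), ([479.2, 49.7], 0.74)]
tray_entry [([321.1, 176.0], 0.94), ([451.6, 60.3], 0.91)]
tray_seat [([459.3, 59.7], 0.94), ([322.9, 179.4], 0.63)]
rail_mark []
pred grip [321.94   195.1629]
```

View pics/w1.png

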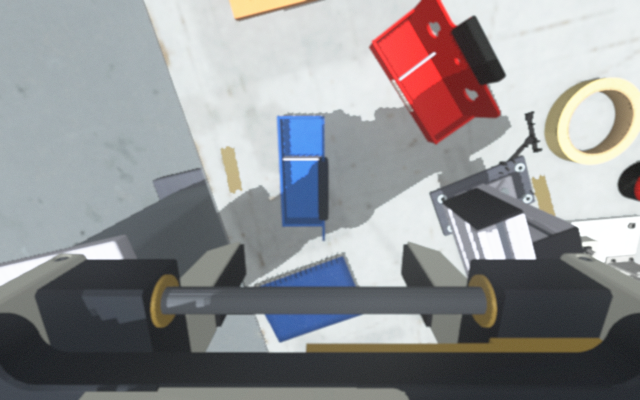

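The wrist view shows the blue tray aligned with the tool, its grip at about (324,188) and the red look-alike up right at (440,70). I'll segment the grip to get exact edges and its height.

```bash
python3 - <<'E'
from h import *
np.set_printoptions(precision=4,suppress=True)
W=arm.get_image("wrist");T=arm.get_image("top");S=arm.get_image("scene")
g=W["frame"][140:235,300:345].astype(int)
m=(g.max(2)<60); ys,xs=np.nonzero(m); print("black",xs.min()+300,xs.max()+300,ys.min()+140,ys.max()+140,m.sum())
for r in range(150,230,6): 
    q=np.nonzero(m[r-140])[0]; print(r,(q.min()+300,q.max()+300) if len(q) else None,end=' ')
print()
uv={}
for n,p,c in(("W",W,(325,188)),("T",T,(219,221)),("S",S,(257,167))):
    for l in("tray_grip","tray_seat","tray_entry"):
        r=[px(x["centre"]) for x in arm.place_of(l,p)]; r=[x for x in r if np.hypot(*(x-c))<22]
        if r: uv[l,n]=ray(p,r[0])
for l in("tray_grip","tray_seat","tray_entry"):
    rs=[v for k,v in uv.items() if k[0]==l]; print(l,len(rs),tri(rs))
for u,v in((325,115),(324,238)): print("plate corner z.088",atz(W,(u,v),.088))
for u,v in((278,115),(282,227)): print("trough front z.03",atz(W,(u,v),.03))
if len(xs):
    for u,v in((xs.mean()+300,ys.min()+140),(xs.mean()+300,ys.max()+140)): print("grip ends z.122",atz(W,(u,v),.122))
E
```

```text
black 323 323 207 207 1
150 None 156 None 162 None 168 None 174 None 180 None 186 None 192 None 198 None 204 None 210 None 216 None 222 None 228 None 
tray_grip 3 [0.476  0.1988 0.0899]
tray_seat 3 [0.4698 0.1904 0.049 ]
tray_entry 2 [0.4651 0.1915 0.0461]
plate corner z.088 [0.4887 0.2634 0.088 ]
plate corner z.088 [0.4576 0.1328 0.088 ]
trough front z.03 [0.4344 0.2754 0.03  ]
trough front z.03 [0.4013 0.1365 0.03  ]
grip ends z.122 [0.4673 0.1795 0.122 ]
grip ends z.122 [0.4673 0.1795 0.122 ]
```

```bash
python3 -c "
from h import *
plan([.4725,.191,.093],-.233,6)"
```

```text
{"claw": [9.18, 9.18, 9.18, 9.18, 9.18, 9.18, 9.18, 9.18], "delta_pos": [[0.08, 0.03, 2.63], [0.08, 0.03, 2.63], [0.08, 0.03, 2.63], [0.08, 0.03, 2.63], [0.08, 0.03, 2.63], [0.08, 0.03, 2.63], [0, 0, 0], [0, 0, 0]], "angular": [[-0.0, 0.0, 0.0005], [-0.0, 0.0, 0.0005], [-0.0, 0.0, 0.0005], [-0.0, 0.0, 0.0005], [-0.0, 0.0, 0.0005], [-0.0, 0.0, 0.0005], [0, 0, 0], [0, 0, 0]]}
```

{"api": "carry_out", "payload": {
  "claw": [9,9,9,9,9,9,9,3,2,1,0,0,0,0,0],
  "delta_pos": [
    [0.08,0.03,2.6],
    [0.08,0.03,2.6],
    [0.08,0.03,2.6],
    [0.08,0.03,2.6],
    [0.08,0.03,2.6],
    [0.08,0.03,2.75],
    [0,0,0],
    [0,0,0],
    [0,0,0],
    [0,0,0],
    [0,0,0],
    [0,0,0],
    [0,0,0],
    [0,0,0],
    [0,0,0]
  ],
  "angular": [
    [0,0,0],
    [0,0,0],
    [0,0,0],
    [0,0,0],
    [0,0,0],
    [0,0,0],
    [0,0,0],
    [0,0,0],
    [0,0,0],
    [0,0,0],
    [0,0,0],
    [0,0,0],
    [0,0,0],
    [0,0,0],
    [0,0,0]
  ],
  "force": 45
}}

```text
clock: 6.2
position: [0.4727, 0.1911, 0.0932]
ee_rot: [-2.462, -1.952, 0.0]
force: [-0.8, 0.1, -0.1]
width: 0.332
gripper_force: 0.0
```

```bash
python3 - <<'E'
from h import *
np.set_printoptions(precision=4,suppress=True)
print(*at()); st=arm.observe(); print(st["force"],st["ft_torque"],st["width"],st["gripper_force"])
W=arm.get_image("wrist");save(W,"w2")
print([(px(r["centre"]).round(1).tolist(),round(r["conf"],2)) for r in arm.place_of("tray_grip",W)])
E
```

```text
6.2 [0.4727 0.1911 0.0932] [[ 0.228   0.9737 -0.    ]
 [ 0.9737 -0.228   0.    ]
 [ 0.     -0.     -1.    ]]
[-0.8472  0.1066 -0.1031] [-0.1001  0.0512 -0.0315] 0.33204066400745313 0.0
[([320.8, 270.3], 0.56)]
```

View pics/w2.png

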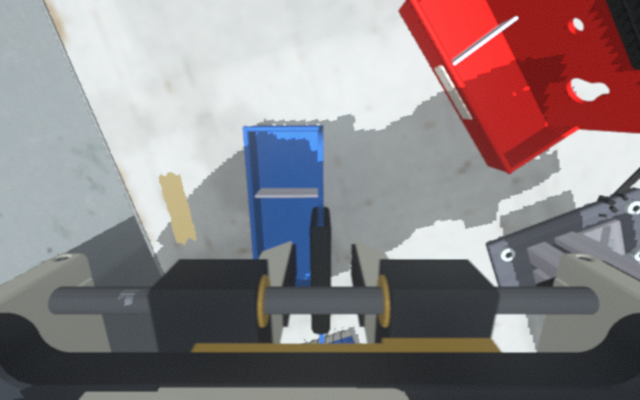

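The grip sits between the fingers at (320,270), and they are still closing. I'll finish closing and lift 20 mm as a test.

{"api": "carry_out", "payload": {
  "claw": [0,0,0,0,0,0,0,0,0,0,0,0],
  "delta_pos": [
    [0,0,0],
    [0,0,0],
    [0,0,0],
    [0,0,0],
    [0,0,0],
    [0,0,0],
    [0,0,0],
    [0,0,0],
    [0,0,-0.7],
    [0,0,-0.7],
    [0,0,-0.6],
    [0,0,0]
  ],
  "angular": [
    [0,0,0],
    [0,0,0],
    [0,0,0],
    [0,0,0],
    [0,0,0],
    [0,0,0],
    [0,0,0],
    [0,0,0],
    [0,0,0],
    [0,0,0],
    [0,0,0],
    [0,0,0]
  ]
}}

```text
clock: 7.5
position: [0.4735, 0.1914, 0.1143]
ee_rot: [2.462, 1.951, 0.003]
force: [0.3, 0.5, -3.9]
width: 0.104
gripper_force: 45.0
```

Tray held. Next is a standoff 70 mm in front of the rail, raised.

```bash
python3 -c "
from h import *
plan([.4735,.1914,.25],-.23,5,0,0)
plan([.556,-.062,.22],.18,14,2,0,start=([.4735,.1914,.25],))"
```

```text
{"claw": [0, 0, 0, 0, 0], "delta_pos": [[0.0, 0.0, -2.71], [0.0, 0.0, -2.71], [0.0, 0.0, -2.71], [0.0, 0.0, -2.71], [0.0, 0.0, -2.71]], "angular": [[0.0003, -0.0003, -0.0], [0.0003, -0.0003, -0.0], [0.0003, -0.0003, -0.0], [0.0003, -0.0003, -0.0], [0.0003, -0.0003, -0.0]]}
{"claw": [0, 0, 0, 0, 0, 0, 0, 0, 0, 0, 0, 0, 0, 0, 0, 0], "delta_pos": [[-1.63, 0.99, 0.21], [-1.66, 0.94, 0.21], [-1.68, 0.89, 0.21], [-1.71, 0.84, 0.21], [-1.73, 0.79, 0.21], [-1.75, 0.74, 0.21], [-1.78, 0.69, 0.21], [-1.79, 0.63, 0.21], [-1.81, 0.58, 0.21], [-1.83, 0.53, 0.21], [-1.84, 0.47, 0.21], [-1.86, 0.42, 0.21], [-1.87, 0.37, 0.21], [-1.88, 0.31, 0.21], [0, 0, 0], [0, 0, 0]], "angular": [[0.0001, -0.0001, -0.0293], [0.0001, -0.0001, -0.0293], [0.0001, -0.0001, -0.0293], [0.0001, -0.0001, -0.0293], [0.0001, -0.0001, -0.0293], [0.0001, -0.0001, -0.0293], [0.0001, -0.0001, -0.0293], [0.0001, -0.0001, -0.0293], [0.0001, -0.0001, -0.0293], [0.0001, -0.0001, -0.0293], [0.0001, -0.0001, -0.0293], [0.0001, -0.0001, -0.0293], [0.0001, -0.0001, -0.0293], [0.0001, -0.0001, -0.0293], [0, 0, 0], [0, 0, 0]]}
```

{"api": "carry_out", "payload": {
  "claw": [0,0,0,0,0,0,0,0,0,0,0,0,0,0,0,0,0,0,0,0],
  "delta_pos": [
    [0,0,-2.7],
    [0,0,-2.7],
    [0,0,-2.7],
    [0,0,-2.7],
    [0,0,-2.7],
    [-1.63,1.0,0.2],
    [-1.66,0.94,0.2],
    [-1.68,0.89,0.2],
    [-1.71,0.84,0.2],
    [-1.73,0.79,0.2],
    [-1.75,0.74,0.2],
    [-1.78,0.69,0.2],
    [-1.79,0.63,0.2],
    [-1.81,0.58,0.2],
    [-1.83,0.53,0.2],
    [-1.84,0.47,0.2],
    [-1.86,0.42,0.2],
    [-1.87,0.37,0.2],
    [-1.88,0.31,0.3],
    [0,0,0]
  ],
  "angular": [
    [0,0,0],
    [0,0,0],
    [0,0,0],
    [0,0,0],
    [0,0,0],
    [0,0,-0.0293],
    [0,0,-0.0293],
    [0,0,-0.0293],
    [0,0,-0.0293],
    [0,0,-0.0293],
    [0,0,-0.0293],
    [0,0,-0.0293],
    [0,0,-0.0293],
    [0,0,-0.0293],
    [0,0,-0.0293],
    [0,0,-0.0293],
    [0,0,-0.0293],
    [0,0,-0.0293],
    [0,0,-0.0293],
    [0,0,0]
  ]
}}

```text
clock: 9.5
position: [0.5554, -0.0656, 0.219]
ee_rot: [2.016, 2.408, -0.002]
force: [-0.0, -1.0, -3.4]
width: 0.107
gripper_force: 45.0
```

```bash
python3 - <<'E'
from h import *
np.set_printoptions(precision=4,suppress=True)
print(*at()); st=arm.observe(); print(st["force"],st["ft_torque"],st["width"])
W=arm.get_image("wrist");S=arm.get_image("scene");T=arm.get_image("top")
for n,p in(("W",W),("S",S),("T",T)):
    for l in("tray_grip","tray_entry","tray_seat","rail_mark","rail_ball"):
        print(n,l,[(px(r["centre"]).round(1).tolist(),round(r["conf"],2)) for r in arm.place_of(l,p)])
a=cv2.resize(W["frame"][:260],(560,228)); a=W["frame"][:260,:]
b=cv2.resize(S["frame"][140:230,270:430],None,fx=4,fy=4,interpolation=cv2.INTER_CUBIC)[:340]
cv2.imwrite("pics/m3.png",np.vstack([a,b])[...,::-1])
E
```

```text
9.5 [ 0.5554 -0.0656  0.219 ] [[-0.1762  0.9844 -0.    ]
 [ 0.9844  0.1762 -0.0018]
 [-0.0017 -0.0003 -1.    ]]
[-0.0496 -0.9514 -3.3627] [-0.224   0.0069 -0.0022] 0.10693539311944009
W tray_grip [([326.1, 272.1], 0.63), ([322.3, 229.2], 0.34)]
W tray_entry [([322.2, 228.1], 0.83)]
W tray_seat [([326.5, 237.6], 0.97)]
W rail_mark [([418.8, 202.5], 0.62)]
W rail_ball [([415.0, 195.5], 0.7)]
S tray_grip [([288.0, 137.2], 0.78), ([325.0, 163.3], 0.65), ([267.5, 231.2], 0.37)]
S tray_entry [([290.5, 153.0], 0.86), ([325.0, 181.5], 0.59)]
S tray_seat [([283.0, 150.1], 0.64), ([338.7, 173.7], 0.61)]
S rail_mark [([338.1, 173.9], 0.84), ([354.5, 332.4], 0.42)]
S rail_ball [([337.6, 173.2], 0.67), ([324.0, 183.0], 0.6)]
T tray_grip [([193.9, 170.4], 0.84)]
T tray_entry [([200.0, 174.0], 0.62)]
T tray_seat [([201.5, 172.5], 0.68)]
T rail_mark []
T rail_ball [([371.7, 180.2], 0.33)]
```

View pics/m3.png

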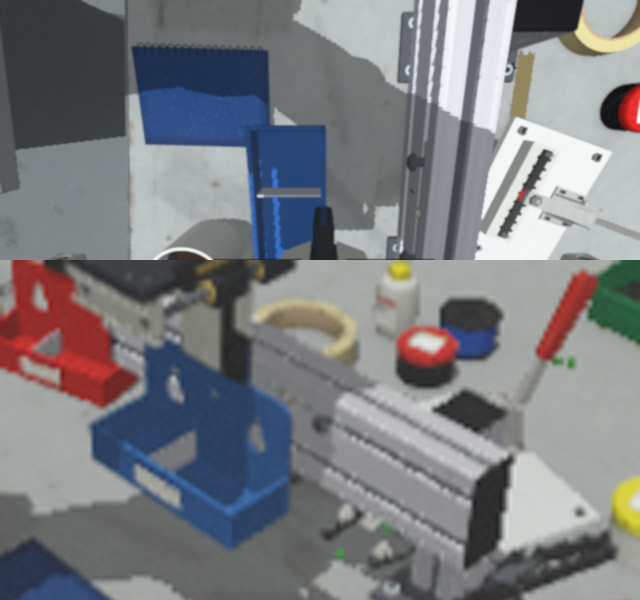

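The wrist view shows the left screw head at about (414,161), clear of the tray, with the tray straight in the gripper. The scene view shows the right screw at about (350,181). I'll zoom in on the wrist view of the rail.

```bash
python3 - <<'E'
from h import *
W=arm.get_image("wrist")
b=cv2.resize(W["frame"][120:240,380:520],None,fx=5,fy=5,interpolation=cv2.INTER_CUBIC)
cv2.imwrite("pics/w4.png",b[...,::-1])
E
```

```text
(no output)
```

View pics/w4.png

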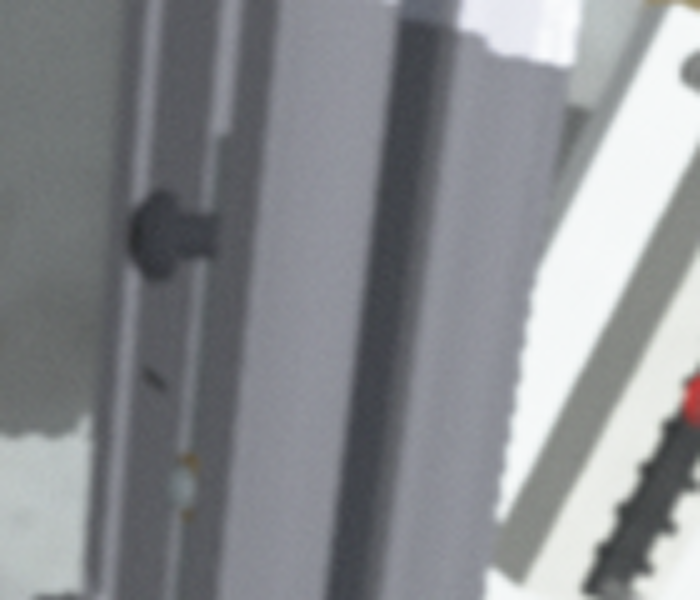

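Screw head at crop (155,235), with its shank root at (213,237), the ball at (183,487), and the rail's top front edge from (278,0) to (218,600).

```bash
python3 - <<'E'
from h import *
np.set_printoptions(precision=4,suppress=True)
W=arm.get_image("wrist"); _,p,Rm=at(); p=arm.observe()["position"]
f=lambda x,y:(380+(x+.5)/5-.5,120+(y+.5)/5-.5)
tl=lambda X: Rm.T@(X-p)*1000
for n,x,y,z in(("shank@face",215,235,.15),("head axis mid",158,235,.15),("head front top",133,235,.15),("ball",183,487,.15),("balltip",170,487,.15),("edgeA",278,0,.17),("edgeB",218,600,.17),("edgemid",250,300,.17),("backA",575,65,.17),("backB",490,580,.17),
  ):
    X=atz(W,f(x,y),z); print(n,X,"tool mm",tl(X))
# tray marks in wrist: trough left-rear top corner, front-left corner, plate end
for n,u,v,h in(("rear-left rim",326,127,30),("front-left rim",247,127,30)):
    X=atz(W,(u,v),p[2]-.093+h/1000); print(n,tl(X))
S=arm.get_image("scene")
s=lambda x,y:(270+(x+.5)/4-.5,140+(y+.5)/4-.5)
a=s(321,425-260); print("scrR scene",atz(S,a,.15),tl(atz(S,a,.15)))
for n,x,y,h in(("slotL hole",176,386-260,48),("slotR",259,432-260,48)):
    X=atz(S,s(x,y),p[2]-.093+h/1000); print(n,tl(X))
E
```

```text
shank@face [ 0.6214 -0.0077  0.15  ] tool mm [41.9586 74.7441 69.2263]
head axis mid [ 0.613  -0.0092  0.15  ] tool mm [41.9506 66.195  69.2263]
head front top [ 0.6093 -0.0099  0.15  ] tool mm [41.9471 62.4454 69.2263]
ball [ 0.6275 -0.0472  0.15  ] tool mm [ 1.936  73.6221 69.2263]
balltip [ 0.6254 -0.0476  0.15  ] tool mm [ 1.9341 71.5705 69.2263]
edgeA [0.6139 0.0259 0.17  ] tool mm [76.3349 73.3617 49.2263]
edgeB [ 0.6297 -0.0576  0.17  ] tool mm [-8.691  73.9147 49.2263]
edgemid [ 0.6216 -0.0133  0.17  ] tool mm [36.3653 73.8987 49.2263]
backA [0.6549 0.025  0.17  ] tool mm [ 68.0997 113.5731  49.2263]
backB [ 0.668  -0.0474  0.17  ] tool mm [ -5.4721 113.5045  49.2263]
rear-left rim [70.9449  2.1394 63.    ]
front-left rim [ 70.8934 -53.3176  63.    ]
scrR scene [ 0.6264 -0.0908  0.15  ] [-40.7131  64.7755  69.2263]
slotL hole [40.3244  0.9655 45.    ]
slotR [-38.24     3.6679  45.    ]
```

Everything lines up. The screw middle is at tool x +1.9, the tray middle at +1.0, and the face 72.5 mm behind the plate. I'll go down 24 mm and forward 54 mm, which leaves about 7 mm before the heads, then check.

{"api": "carry_out", "payload": {
  "claw": [0,0,0,0,0,0,0,0,0,0],
  "delta_pos": [
    [0.03,0,0.8],
    [0.03,0,0.8],
    [0.03,0,0.8],
    [0,1.1,0],
    [0,1.1,0],
    [0,1.1,0],
    [0,1.1,0],
    [0,1.0,0],
    [0,0,0],
    [0,0,0]
  ],
  "angular": [
    [0,0,-0.005],
    [0,0,0],
    [0,0,0],
    [0,0,0],
    [0,0,0],
    [0,0,0],
    [0,0,0],
    [0,0,0],
    [0,0,0],
    [0,0,0]
  ]
}}

```text
clock: 11.55
position: [0.6083, -0.0516, 0.1951]
ee_rot: [-2.007, -2.417, 0.001]
force: [0.1, 0.9, -2.9]
width: 0.107
gripper_force: 45.0
```

```bash
python3 - <<'E'
from h import *
np.set_printoptions(precision=4,suppress=True)
print(*at()); st=arm.observe(); print(st["force"],st["ft_torque"])
W=arm.get_image("wrist");S=arm.get_image("scene")
a=cv2.resize(W["frame"][100:250,260:420],None,fx=4,fy=4,interpolation=cv2.INTER_CUBIC)[:,:400]
b=cv2.resize(S["frame"][145:220,295:375],None,fx=5,fy=5,interpolation=cv2.INTER_CUBIC)
b=np.vstack([b,np.zeros((600-b.shape[0],400,3),np.uint8)])
cv2.imwrite("pics/m5.png",np.hstack([a,b])[...,::-1])
E
```

```text
11.55 [ 0.6083 -0.0516  0.1951] [[-0.184   0.9829 -0.0005]
 [ 0.9829  0.184  -0.0002]
 [-0.0001 -0.0005 -1.    ]]
[ 0.0646  0.9224 -2.9224] [-0.1154  0.0213 -0.0285]
```

View pics/m5.png

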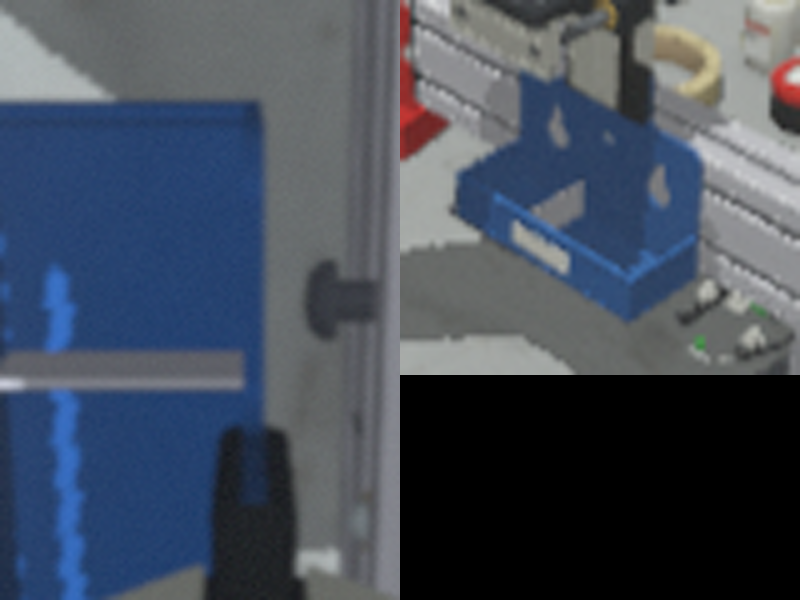

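The left head is at crop (322,300), in front of the plate edge. The keyholes show open, with nothing touching. Recomputing the offsets.

```bash
python3 - <<'E'
from h import *
np.set_printoptions(precision=1,suppress=True)
W=arm.get_image("wrist"); _,_,Rm=at(); p=np.array(arm.observe()["position"])
f=lambda x,y:(260+(x+.5)/4-.5,100+(y+.5)/4-.5)
tl=lambda X: Rm.T@(X-p)*1000
for n,x,y,z in(("shank@face",378,300,.15),("headfront",308,300,.15),("ball",362,510,.15),("tray rear-left rim(z rim)",262,125,p[2]-.093+.03),("plate top end z88",262,103,p[2]-.093+.088)):
    print(n,tl(atz(W,f(x,y),z)))
w=np.array([.6214,-.0077,.15]);b=np.array([.6275,-.0472,.15]);print("prev shank, ball",tl(w),tl(b))
E
```

```text
shank@face [40.6 21.1 45.3]
headfront [40.6  9.3 45.3]
ball [ 2.6 19.4 45.3]
tray rear-left rim(z rim) [68.3  1.5 63. ]
plate top end z88 [74.4  1.2  5. ]
prev shank, ball [40.8 21.4 45.3] [ 0.8 20.2 45.3]
```

{"api": "carry_out", "payload": {
  "claw": [0,0,0,0,0,0,0],
  "delta_pos": [
    [0,0.25,0],
    [0,0.25,0],
    [0,0.2,0],
    [0,0.15,0],
    [0,0.15,0],
    [0,0.1,0],
    [0,0,0]
  ],
  "angular": [
    [0,0,0],
    [0,0,0],
    [0,0,0],
    [0,0,0],
    [0,0,0],
    [0,0,0],
    [0,0,0]
  ]
}}

```text
clock: 12.4
position: [0.6192, -0.0494, 0.1952]
ee_rot: [2.007, 2.417, -0.0]
force: [-0.2, -0.1, -2.7]
width: 0.104
gripper_force: 45.0
```

{"api": "carry_out", "payload": {
  "claw": [0,0,0,0],
  "delta_pos": [
    [0,0.15,0],
    [0,0.15,0],
    [0,0.1,0],
    [0,0,0]
  ],
  "angular": [
    [0,0,0],
    [0,0,0],
    [0,0,0],
    [0,0,0]
  ]
}}

```text
clock: 12.8
position: [0.6232, -0.0487, 0.1952]
ee_rot: [2.006, 2.417, 0.0]
force: [-0.1, -0.6, -3.0]
width: 0.11
gripper_force: 45.0
```

{"api": "carry_out", "payload": {
  "claw": [0,0,0],
  "delta_pos": [
    [0,0.1,0],
    [0,0.1,0],
    [0,0,0]
  ],
  "angular": [
    [0,0,0],
    [0,0,0],
    [0,0,0]
  ]
}}

```text
clock: 13.1
position: [0.6242, -0.0486, 0.195]
ee_rot: [-2.006, -2.416, 0.002]
force: [-4.3, -0.2, -1.2]
width: 0.105
gripper_force: 45.0
```

{"api": "carry_out", "payload": {
  "claw": [0,0],
  "delta_pos": [
    [0,0.1,0],
    [0,0,0]
  ],
  "angular": [
    [0,0,0],
    [0,0,0]
  ]
}}

```text
clock: 13.3
position: [0.6255, -0.0483, 0.195]
ee_rot: [-2.006, -2.416, 0.001]
force: [-4.9, -0.5, -0.6]
width: 0.104
gripper_force: 45.0
```

The ball is felt at 5 N and the plate is behind the heads. Sliding down now.

{"api": "carry_out", "payload": {
  "claw": [0,0,0,0,0],
  "delta_pos": [
    [0,0,0.15],
    [0,0,0.15],
    [0,0,0.15],
    [0,0,0.15],
    [0,0,0]
  ],
  "angular": [
    [0,0,0],
    [0,0,0],
    [0,0,0],
    [0,0,0],
    [0,0,0]
  ]
}}

```text
clock: 13.8
position: [0.6252, -0.0484, 0.1886]
ee_rot: [-2.006, -2.416, 0.002]
force: [-4.8, -2.1, -5.2]
width: 0.1
gripper_force: 45.0
```

{"api": "carry_out", "payload": {
  "claw": [0,0,0,0],
  "delta_pos": [
    [0,0,0.15],
    [0,0,0.15],
    [0,0,0.1],
    [0,0,0]
  ],
  "angular": [
    [0,0,0],
    [0,0,0],
    [0,0,0],
    [0,0,0]
  ]
}}

```text
clock: 14.2
position: [0.6253, -0.0484, 0.1848]
ee_rot: [-2.006, -2.416, 0.002]
force: [-4.9, -0.3, -4.3]
width: 0.11
gripper_force: 45.0
```

{"api": "carry_out", "payload": {
  "claw": [0,0,0,0],
  "delta_pos": [
    [0,0,0.1],
    [0,0,0.1],
    [0,0,0.1],
    [0,0,0]
  ],
  "angular": [
    [0,0,0],
    [0,0,0],
    [0,0,0],
    [0,0,0]
  ]
}}

```text
clock: 14.6
position: [0.626, -0.0482, 0.1816]
ee_rot: [-2.007, -2.417, 0.0]
force: [-2.0, -2.0, -9.4]
width: 0.107
gripper_force: 45.0
```

{"api": "carry_out", "payload": {
  "claw": [0,0,0,0,0],
  "delta_pos": [
    [0,0,0.1],
    [0,0,0.1],
    [0,0,0.1],
    [0,0,0],
    [0,0,0]
  ],
  "angular": [
    [0,0,0],
    [0,0,0],
    [0,0,0],
    [0,0,0],
    [0,0,0]
  ]
}}

```text
clock: 15.1
position: [0.6263, -0.0483, 0.1795]
ee_rot: [2.006, 2.417, 0.001]
force: [-1.4, -1.0, -1.7]
width: 0.104
gripper_force: 45.0
```

{"api": "carry_out", "payload": {
  "claw": [0,0,0,0],
  "delta_pos": [
    [0,0,0.1],
    [0,0,0.1],
    [0,0,0],
    [0,0,0]
  ],
  "angular": [
    [0,0,0],
    [0,0,0],
    [0,0,0],
    [0,0,0]
  ]
}}

```text
clock: 15.5
position: [0.6264, -0.0483, 0.1786]
ee_rot: [2.006, 2.416, 0.002]
force: [-6.1, -0.8, 9.8]
width: 0.106
gripper_force: 45.0
```

{"api": "carry_out", "payload": {
  "claw": [0,0,0],
  "delta_pos": [
    [0,0,0.1],
    [0,0,0],
    [0,0,0]
  ],
  "angular": [
    [0,0,0],
    [0,0,0],
    [0,0,0]
  ]
}}

```text
clock: 15.8
position: [0.6264, -0.0483, 0.1785]
ee_rot: [2.006, 2.416, 0.003]
force: [-10.0, -0.2, 16.6]
width: 0.106
gripper_force: 45.0
```

```bash
python3 - <<'E'
from h import *
print(*at()); st=arm.observe(); print(st["force"],st["ft_torque"])
W=arm.get_image("wrist");S=arm.get_image("scene")
a=cv2.resize(W["frame"][100:250,240:400],None,fx=4,fy=4,interpolation=cv2.INTER_CUBIC)[:,:400]
b=cv2.resize(S["frame"][135:235,295:375],None,fx=5,fy=5,interpolation=cv2.INTER_CUBIC)
b=np.vstack([b,np.zeros((600-b.shape[0],400,3),np.uint8)])
cv2.imwrite("pics/m6.png",np.hstack([a,b])[...,::-1])
E
```

```text
15.8 [ 0.6264 -0.0483  0.1785] [[-1.839e-01  9.829e-01  2.000e-03]
 [ 9.829e-01  1.839e-01  8.000e-04]
 [ 4.000e-04  2.200e-03 -1.000e+00]]
[-10.03685396  -0.20010361  16.56506554] [-0.12637518  2.17117659 -0.17856209]
```

It is rigidly home: 16.5 mm of travel and 17 N with no motion. I'll unload, open a little, then back off upward.

{"api": "carry_out", "payload": {
  "claw": [0,0,2,3,3,3,3,3,3,3],
  "delta_pos": [
    [0,0,-0.1],
    [0,0,-0.08],
    [0,0,0],
    [0,0,0],
    [0,0,0],
    [0,0,0],
    [0,0,0],
    [0,0,0],
    [0,0,0],
    [0,0,0]
  ],
  "angular": [
    [0,0,0],
    [0,0,0],
    [0,0,0],
    [0,0,0],
    [0,0,0],
    [0,0,0],
    [0,0,0],
    [0,0,0],
    [0,0,0],
    [0,0,0]
  ]
}}

```text
clock: 16.9
position: [0.626, -0.0482, 0.178]
ee_rot: [-2.007, -2.417, -0.0]
force: [-0.5, 0.4, 0.1]
width: 0.324
gripper_force: 0.0
```

{"api": "carry_out", "payload": {
  "claw": [3,3,3,3,3,3,3,3,3,3],
  "delta_pos": [
    [0,0,-0.5],
    [0,0,-1],
    [0,0,-1.5],
    [0,0,-1.5],
    [0,0,-2],
    [0,-1,-2],
    [0,-2,-2],
    [0,-2,-1],
    [0,0,0],
    [0,0,0]
  ],
  "angular": [
    [0,0,0],
    [0,0,0],
    [0,0,0],
    [0,0,0],
    [0,0,0],
    [0,0,0],
    [0,0,0],
    [0,0,0],
    [0,0,0],
    [0,0,0]
  ]
}}

```text
clock: 17.9
position: [0.5771, -0.0573, 0.294]
ee_rot: [2.006, 2.417, 0.003]
force: [-0.4, -0.2, 0.1]
width: 0.329
gripper_force: 0.0
```

```bash
python3 - <<'E'
from h import *
print(*at())
W=arm.get_image("wrist");S=arm.get_image("scene")
a=W["frame"][20:260,240:540]; a=cv2.resize(a,(450,360),interpolation=cv2.INTER_CUBIC)
b=cv2.resize(S["frame"][135:225,295:365],(350,450),interpolation=cv2.INTER_CUBIC)
a=np.vstack([a,np.zeros((90,450,3),np.uint8)])
cv2.imwrite("pics/m7.png",np.hstack([a,b])[...,::-1])
E
```

```text
17.9 [ 0.5771 -0.0573  0.294 ] [[-1.840e-01  9.829e-01  1.800e-03]
 [ 9.829e-01  1.840e-01  8.000e-04]
 [ 4.000e-04  1.900e-03 -1.000e+00]]
```

View pics/m7.png

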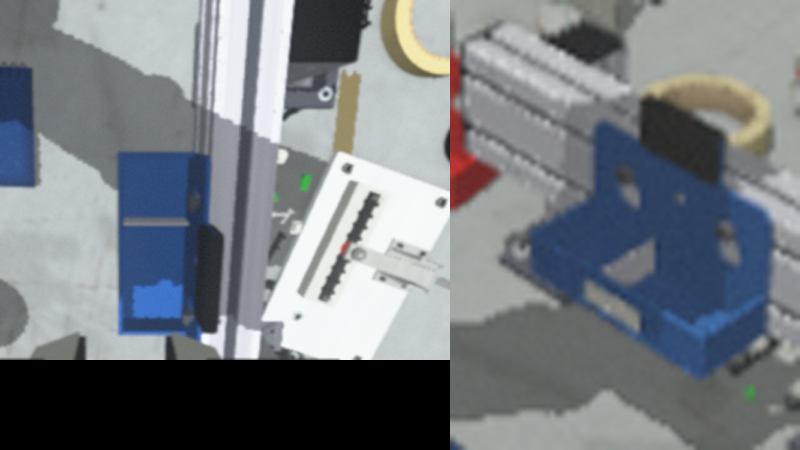

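The tray hangs flat on the rail. Both heads show at the tops of the keyholes (right half, (628,178) and (728,232)), the ball hole shows at (681,198), and the robot is clear.

```bash
python3 -c "
from cell import arm
print(arm.sign_off())"
```

```text
the job is handed in; nothing more can be done
None
```

The blue tray is hanging fully home on both screws, released with the gripper clear, and the job was handed in at about 18 s; the bystanders were not touched.

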